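Square a bench block and bar into a fence corner

TASK

Set the flat square steel block on the squaring stop and bring it fully home into the corner, flat against both fences so that it presses in their contact buttons; then lay the small steel bar flat on top of the block, one long side tight against the tall back fence so that the two upper buttons are pressed in too, its ends about level with the block's sides. The fences are set and only lightly clamped: feel for them and push gently so as not to shift them, and leave everything else on the bench where it is.

Things in the scene. Friction and masses are not known exactly. Their poses are not given: they have to be found in the camera images.
- block_mid (a point): Centre (half-way up, 9 mm above its underside) of the loose flat square polished steel block, 65 x 65 x 18 mm, 0.5 to 0.65 kg, lying flat; x and y along its sides, z up. Sliding it on the plate takes about 1 to 2 N, more if it is also pressed down. (The 50 mm steel cube with hollows is another thing.)
- bar_mid (a point): Centre (half-way up, 6.5 mm above its underside) of the loose plain steel bar, 19 mm (x) x 62 mm (y, its length) x 13 mm high, about 0.12 kg, lying flat.
- stop_plate: Squaring stop: dark steel plate 200 x 200 x 8 mm fixed to the bench; origin under its middle, upper face 8 mm above it. Its x points away from the robot to the back fence, y to the left to the side fence; turned by up to 0.25 rad. Two aluminium fences form its far left corner.
- back_fence: Back fence's fixed foot; origin on the plate's upper face at plate x = 45, y = -12.5 mm, axes as the plate. Its jaw (the working face: looks to plate -x, 125 mm long, centred on this y, 32 mm high) is clamped up to 14 mm before or behind the origin in x: set anew each time, not reported, so find it by touch or sight.
- side_fence: Side fence's fixed foot; origin on the plate's upper face at plate x = -17.5, y = 50 mm, axes as the plate. Its jaw (working face: looks to plate -y, 90 mm long, centred on this x, 14 mm high) is clamped up to 11 mm either way of the origin in y, likewise not reported. No finger fits between a jaw and a block that is home.
- back_jaw (a joint): How far the back fence's jaw has been shoved back from where it was set this time: 0 m at the start whatever the setting, growing along plate x. Held by friction: it slips when pushed with more than about 15 N and stays where it is shoved; over 0.0025 m counts as shifted.
- side_jaw (a joint): How far the side fence's jaw has been shoved back from where it was set this time: 0 m at the start whatever the setting, growing along plate y. Held by friction: it slips when pushed with more than about 15 N and stays where it is shoved; over 0.0025 m counts as shifted.
- pin_back_left (a joint): sprung contact button, brass dome 12 mm across, standing 2.5 mm proud of the back fence's face, 9 mm above the plate, at plate y = 27.5 mm (touched by the block): 0 m when out, 0.0025 m when pressed flush with the face; over 0.001 counts as pressed. Very soft spring (0.1 N when flush).
- pin_back_right (a joint): sprung contact button, brass dome 12 mm across, standing 2.5 mm proud of the back fence's face, 9 mm above the plate, at plate y = 7.5 mm (touched by the block): 0 m when out, 0.0025 m when pressed flush with the face; over 0.001 counts as pressed. Very soft spring (0.1 N when flush).
- pin_top_left (a joint): sprung contact button, brass dome 12 mm across, standing 2.5 mm proud of the back fence's face, 24.5 mm above the plate, at plate y = 27.5 mm (touched by the bar on the block): 0 m when out, 0.0025 m when pressed flush with the face; over 0.001 counts as pressed. Very soft spring (0.1 N when flush).
- pin_top_right (a joint): sprung contact button, brass dome 12 mm across, standing 2.5 mm proud of the back fence's face, 24.5 mm above the plate, at plate y = 7.5 mm (touched by the bar on the block): 0 m when out, 0.0025 m when pressed flush with the face; over 0.001 counts as pressed. Very soft spring (0.1 N when flush).
- pin_side (a joint): sprung contact button, brass dome 12 mm across, standing 2.5 mm proud of the side fence's face, 9 mm above the plate, at plate x = 0 (touched by the block): 0 m when out, 0.0025 m when pressed flush with the face; over 0.001 counts as pressed. Very soft spring (0.1 N when flush).
- dapping_cube: Bystander: steel cube 50 mm with hollows on top. Origin under its middle.
- wax_puck: Bystander: pale round wax lump 44 x 44 x 22 mm. Origin under its middle.
- green_wax_ring: Bystander: wax ring 37 x 38 x 14 mm. Origin under its middle.
- eye_loupe: Bystander: black eye loupe 66 x 40 x 12 mm. Origin under its middle.
- oil_bottle: Bystander: small bottle, 34 mm across, 78 mm high. Origin under its middle.

How it is judged:
By the outcome, as a careful person would: the job done as asked, in the order asked, and still so for the second after the job is handed in, with the robot touching nothing.
It also fails if it takes over 72 s, if anything falls off the work surface, if the arm or the gripper's body presses on something with over 40 N, if the wrist force passes 120 N, or if a joint passes its speed limit or range.

ROBOT

A 6-joint arm with a two-finger parallel gripper is mounted at the origin on a cart in front of the work surface, level with it; the furniture and walls round the work are solid. World frame = base frame: x ahead of the robot, y to its left, z up, the work surface at z = 0. Lengths are in m, angles in rad, forces in N, time in s.
With the tool pointing down it reaches from about 0.275 to 0.875 m from the base axis. Payload 12.5 kg.
Tool frame: the origin (TCP) lies at the very end of the fingers, on their centre line; the grasp point (between the pads) lies 19 mm behind it; x points along the fingers, y is the direction in which the jaws open and shut, and the axes are right-handed (so a half turn about x gives the same grasp; the last joint's range is limited). The gripper opens to 85 mm and grips with 20 to 120 N. Pads are 22 mm wide; open, the fingers measure 114 mm over their backs; the gripper's body (76 mm by 85 mm) begins 54 mm behind the grasp point. The pads swing forward as they close: fully open they stand 13 mm farther back than shut.
Start: joints at [-1.265, 0.351, 1.652, -0, 1.139, -0.085], TCP at [0.21, -0.509, 0.231] pointing down, gripper open.
Joint ranges: [-2.75, 2.75], [-0.79, 2.1], [0.01, 2.65], [-1.57, 4.71], [0.07, 3.14], [-2.87, 2.87]. Speed limits (rad/s): [2.22, 2.22, 2.79, 3.14, 3.14, 3.14].

INTERFACE

Orientations are given as a 3x3 rotation matrix whose columns are the frame's x, y, z axes.
In Python, from bench import manip gives the robot as it stands. Calls block until the motion is done:
- manip.move_ptp(position, orientation): joint-space move of the TCP to a pose.
- manip.move_l(position, attitude=None, max_speed=0.15): straight line of the TCP; attitude=None keeps the orientation; max_speed is the mean speed in m/s.
- manip.move_j(angles): joint-space move.
- manip.set_gripper(opening, effort=None): opening from 0.0 (shut) to 1.0 (fully open); effort is the grip in N (None keeps the last); returns when the fingers have stopped.
- manip.dwell(seconds).
- manip.inverse_kinematics(position, orientation): joint angles nearest the present ones, or None.
- manip.grab_frame(name): name is "scene" or "top" or "wrist"; returns (picture, depth): 384x512x3 uint8, red, green, blue; 384x512 float32, m along the optical axis (not along the pixel's ray), 0 where there is no reading.
- manip.get_calibration(name): a dict with "camera_matrix" (3x3 intrinsics, pixels), "R" (3x3) and "t" (3): a world point X has camera coordinates R X + t. Camera axes: x right, y down, z forward; pixel columns grow to the right and rows downward; lengths in m; the calibration is good to about 2 mm. A picture is of the moment at which its call begins: read the wrist's pose just before it. get_calibration takes no time and is no camera call; for the wrist camera it gives the pose at the moment of the call.
A pose or a line that the arm cannot do raises manip.Unreachable and nothing moves.
- manip.sign_off(): hands the job in, once; it reports no verdict.
Trained networks look in the newest picture that a camera, given by its name, has taken for a name from the list of things; names that differ only in an ending like _2 or _b are one class to them, and where a whole thing is asked for, a point or a joint stands for the part that bears it (a point fixed in the world has none). Each returns a list of dicts, best first, with "confidence" (0 to 1); they miss things now and then, are a little off and sometimes report something else, mostly with a low value. They report only what shows in the picture. A call takes as long as a camera call.
- manip.look_for(camera, name): "at" ([x, y, z] in m, in world coordinates, good to about 4 mm: the middle of the surface that is visible of it).
Readings, each from a call of its own:
- manip.current_time(): time.
- manip.current_qpos(): joint angles.
- manip.current_joint_vel(): joint speeds.
- manip.current_joint_torque(): joint torques, N m.
- manip.current_ee_pos(): TCP position.
- manip.current_tcp_rot(): TCP orientation.
- manip.current_force(): force on the tool from outside, world axes, zero at the start.
- manip.current_ft_torque(): the same for the moment, N m.
- manip.current_grip_width(): opening from 0.0 (shut) to 1.0 (fully open).
Only numpy, scipy, OpenCV 4.12 (cv2) and the standard library are available. Lean on these libraries where they do the work, as an engineer would, in place of code of your own. Each camera call takes 0.05 s, during which the arm holds its last target. There are 200 camera calls.

## Working session

There is one attempt and no reset: what is moved stays moved. The work goes in short steps, each a Python script; the robot and the scene stay as the last script left them, time stands still between calls to the robot, and variables do not carry over. Pictures are saved under pics/ and viewed, about 8 in all and at most 12, crops included, and the job is handed in when it is done.

```bash
ls; mkdir -p pics; python3 - <<'E'
from bench import manip
import cv2, numpy as np
for c in ("top","scene"):
    im,d=manip.grab_frame(c); cv2.imwrite(f"pics/{c}0.png",im[:,:,::-1]); np.save(f"pics/{c}0.npy",d)
    cal=manip.get_calibration(c); print(c,np.round(cal["camera_matrix"],1).tolist(),np.round(cal["R"],3).tolist(),np.round(cal["t"],3).tolist())
    for n in ["block_mid","bar_mid","stop_plate","back_fence","side_fence","dapping_cube"]:
        print(n,[(np.round(r["at"],4).tolist(),round(r["confidence"],2)) for r in manip.look_for(c,n)][:3])
a=cv2.imread("pics/top0.png");cv2.imwrite("pics/a.png",a)
print(manip.current_time(),manip.current_force(),manip.current_tcp_rot())
E
```

```text
pics
top [[348.0, 0.0, 256.4], [0.0, 348.0, 190.8], [0.0, 0.0, 1.0]] [[-0.016, -1.0, -0.012], [-0.994, 0.017, -0.106], [0.107, 0.01, -0.994]] [0.002, 0.538, 0.861]
block_mid [([0.4873, -0.2732, 0.0173], 0.73)]
bar_mid [([0.4923, 0.268, 0.0149], 0.56)]
stop_plate [([0.5393, 0.0446, 0.0056], 0.96)]
back_fence [([0.6177, 0.0378, 0.018], 0.89)]
side_fence [([0.5147, 0.12, 0.0149], 0.73)]
dapping_cube [([0.6505, 0.2571, 0.0495], 0.91)]
scene [[433.1, 0.0, 249.6], [0.0, 433.1, 192.4], [0.0, 0.0, 1.0]] [[-0.481, -0.877, 0.001], [-0.508, 0.278, -0.815], [0.715, -0.393, -0.579]] [0.255, 0.323, 0.677]
block_mid []
bar_mid [([0.4811, 0.268, 0.0136], 0.77)]
stop_plate [([0.5261, 0.0568, 0.0059], 0.74)]
back_fence [([0.586, 0.0465, 0.0226], 0.93)]
side_fence [([0.51, 0.1169, 0.0179], 0.9)]
dapping_cube [([0.6464, 0.2602, 0.0402], 0.71), ([0.4781, 0.2677, 0.0113], 0.25)]
0.7 [-0.09129271  0.50322266  0.00928279] [[-6.93251773e-06  3.80928234e-01 -9.24604608e-01]
 [ 1.09883399e-05 -9.24604608e-01 -3.80928234e-01]
 [-1.00000000e+00 -1.28006614e-05  2.22406892e-06]]
```

View pics/top0.png

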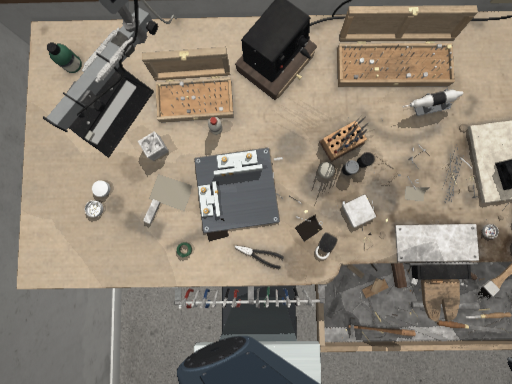

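View pics/scene0.png

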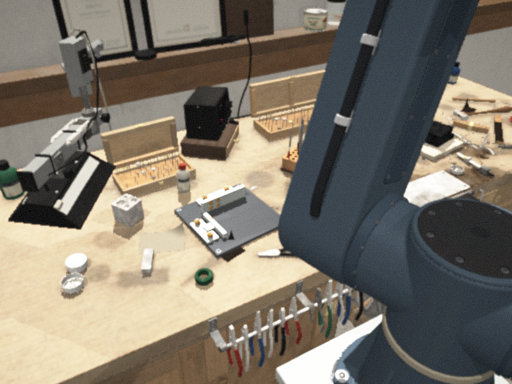

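The top view shows the plate at about (237,190), with its fences on the far and left sides. The block is at (359,211) and the bar at (152,212). The scene view agrees on the plate and bar, but the arm hides the block. Next I'll take close wrist looks over all three.

```bash
cat > h.py <<'E'
from bench import manip
import cv2, numpy as np
def rot(a):  # tool down, tool y at world angle a
    y=np.array([np.cos(a),np.sin(a),0]); x=np.array([0,0,-1.]); return np.stack([x,y,np.cross(x,y)],1)
def ortho(cam,name,cx,cy,z,half=0.125,s=2000,im=None):
    """metric top view of plane z, up=+x, left=+y; s px per m"""
    im=manip.grab_frame(cam); cal=manip.get_calibration(cam); pic,d=im
    H=cal["camera_matrix"]@np.column_stack([cal["R"][:,0],cal["R"][:,1],cal["R"][:,2]*z+cal["t"]])
    n=int(2*half*s); A=np.array([[0,-1/s,cx+half],[-1/s,0,cy+half],[0,0,1.]])  # px->world xy
    o=cv2.warpPerspective(pic,H@A,(n,n),flags=cv2.INTER_LINEAR|cv2.WARP_INVERSE_MAP)
    cv2.imwrite(f"pics/{name}.png",o[:,:,::-1]); cv2.imwrite(f"pics/{name}_raw.png",pic[:,:,::-1])
    np.savez(f"pics/{name}.npz",pic=pic,d=d,K=cal["camera_matrix"],R=cal["R"],t=cal["t"])
    return o
E
python3 - <<'E'
from h import *
print(manip.get_calibration("wrist"), manip.current_ee_pos())
for p in [(0.487,-0.273),(0.52,0.05),(0.49,0.268)]:
  for a in [0.1,0.1-np.pi,0.1+np.pi/2,0.1-np.pi/2]:
    for z in (0.01,0.3):
      q=manip.inverse_kinematics(np.array([*p,z]),rot(a)); print(p,round(a,2),z,None if q is None else np.round(q,2))
E
```

```text
{'camera_matrix': array([[307.40468898,   0.        , 254.53994407],
       [  0.        , 307.40468898, 186.6239988 ],
       [  0.        ,   0.        ,   1.        ]]), 'R': array([[ 3.79983076e-01, -9.24993399e-01,  2.72404625e-04],
       [-8.75385733e-01, -3.59509295e-01,  3.23191715e-01],
       [-2.98852271e-01, -1.23045841e-01, -9.46333472e-01]]), 't': array([-0.54990779, -0.04082557,  0.38038515])} [ 0.20953054 -0.50850151  0.2312841 ]
(0.487, -0.273) 0.1 0.01 [-0.59  0.68  1.76 -0.    0.7  -0.69]
(0.487, -0.273) 0.1 0.3 [-0.59  0.3   1.54 -0.    1.29 -0.69]
(0.487, -0.273) -3.04 0.01 [-0.59  0.68  1.76 -0.    0.7   2.45]
(0.487, -0.273) -3.04 0.3 [-0.59  0.3   1.54 -0.    1.29  2.45]
(0.487, -0.273) 1.67 0.01 [-0.59  0.68  1.76 -0.    0.7  -2.27]
(0.487, -0.273) 1.67 0.3 [-0.59  0.3   1.54 -0.    1.29 -2.27]
(0.487, -0.273) -1.47 0.01 [-0.59  0.68  1.76 -0.    0.7   0.88]
(0.487, -0.273) -1.47 0.3 [-0.59  0.3   1.54 -0.    1.29  0.88]
(0.52, 0.05) 0.1 0.01 [ 0.01  0.64  1.86 -0.    0.64 -0.09]
(0.52, 0.05) 0.1 0.3 [ 0.01  0.24  1.63 -0.    1.27 -0.09]
(0.52, 0.05) -3.04 0.01 None
(0.52, 0.05) -3.04 0.3 None
(0.52, 0.05) 1.67 0.01 [ 0.01  0.64  1.86 -0.    0.64 -1.66]
(0.52, 0.05) 1.67 0.3 [ 0.01  0.24  1.63 -0.    1.27 -1.66]
(0.52, 0.05) -1.47 0.01 [ 0.01  0.64  1.86 -0.    0.64  1.48]
(0.52, 0.05) -1.47 0.3 [ 0.01  0.24  1.63 -0.    1.27  1.48]
(0.49, 0.268) 0.1 0.01 [ 0.42  0.68  1.76 -0.    0.7   0.32]
(0.49, 0.268) 0.1 0.3 [ 0.42  0.31  1.54 -0.    1.29  0.32]
(0.49, 0.268) -3.04 0.01 [ 0.42  0.68  1.76 -0.    0.7  -2.82]
(0.49, 0.268) -3.04 0.3 [ 0.42  0.31  1.54 -0.    1.29 -2.82]
(0.49, 0.268) 1.67 0.01 [ 0.42  0.68  1.76 -0.    0.7  -1.25]
(0.49, 0.268) 1.67 0.3 [ 0.42  0.31  1.54 -0.    1.29 -1.25]
(0.49, 0.268) -1.47 0.01 [ 0.42  0.68  1.76 -0.    0.7   1.89]
(0.49, 0.268) -1.47 0.3 [ 0.42  0.31  1.54 -0.    1.29  1.89]
```

```bash
python3 - <<'E'
from h import *
manip.move_ptp(np.array([0.50,0.05,0.26]),rot(0.1)); manip.dwell(.2); ortho("wrist","plate",0.54,0.05,0.008,0.14)
manip.move_ptp(np.array([0.487,0.268,0.24]),rot(0.1)); manip.dwell(.2); ortho("wrist","bar",0.487,0.268,0.013,0.09)
manip.move_ptp(np.array([0.487,-0.273,0.24]),rot(0.1)); manip.dwell(.2); ortho("wrist","blk",0.487,-0.273,0.018,0.09)
a,b,c=[cv2.imread(f"pics/{n}.png") for n in("plate","blk","bar")]
cv2.imwrite("pics/m1.png",a)
cv2.imwrite("pics/m2.png",np.hstack([b,c]))
print(manip.current_time(),a.shape)
E
```

```text
6.5333 (560, 560, 3)
```

View pics/m1.png

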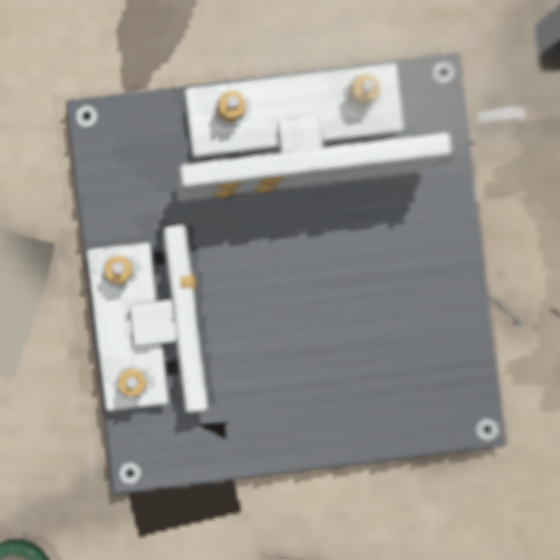

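View pics/m2.png

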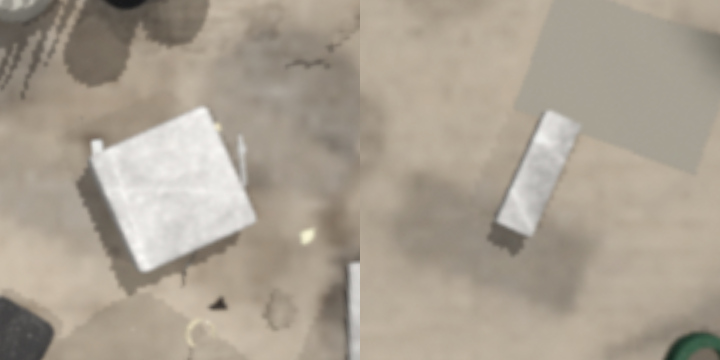

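The plate view has the plate corners at (68,102), (458,55), (505,443) and (115,492), which gives a yaw of about 0.12 rad and a centre near (0.544, 0.047). The back jaw's top runs from (182,178) to (450,143), and the side jaw's from (175,227) to (196,410). In the second picture the block has corners at (90,158), (205,107), (256,220) and (143,272). The bar lies between (549,110) and (530,237). I'll refine these with the depth images.

```bash
cat >> h.py <<'E'
def cloud(name):
    f=np.load(f"pics/{name}.npz"); d=f["d"]; v,u=np.nonzero(d>0); z=d[v,u]; K=f["K"]
    c=np.stack([(u-K[0,2])/K[0,0]*z,(v-K[1,2])/K[1,1]*z,z],1); return (c-f["t"])@f["R"]
def rect(P):
    (c,s,a)=cv2.minAreaRect(P[:,:2].astype(np.float32)*1000); return np.round(np.array(c)/1000,4),np.round(s,1),round(a,1)
E
python3 - <<'E'
from h import *
for n,c,h,r in (("blk",(.485,-.274),.018,.055),("bar",(.487,.268),.013,.045)):
    P=cloud(n); P=P[np.hypot(P[:,0]-c[0],P[:,1]-c[1])<r]
    T=P[(P[:,2]>h-.004)&(P[:,2]<h+.004)]; print(n,len(T),"top z",np.median(T[:,2]),"floor",np.median(P[P[:,2]<.005,2]),rect(T),T.mean(0))
P=cloud("plate"); a=.12; R=np.array([[np.cos(a),-np.sin(a)],[np.sin(a),np.cos(a)]])
F=P[(np.abs(P[:,2]-.008)<.003)]; Q=F[(np.hypot(F[:,0]-.54,F[:,1]-.047)<.16)]
print("plate z",np.median(Q[:,2]),rect(Q)); 
L=(P[:,:2]-[.5437,.0467])@R; z=P[:,2]
b=(np.abs(L[:,0])<.1)&(np.abs(L[:,1])<.1)
print("floor",np.median(z[~b&(z<.005)]))
for nm,m in (("back",b&(z>.034)&(L[:,0]>.02)),("side",b&(np.abs(z-.022)<.004)&(L[:,1]>.03)&(L[:,1]<.065)&(L[:,0]<.03)&(L[:,0]>-.065))):
    q=L[m]; print(nm,m.sum(),"z",np.percentile(z[m],[5,50,95]),"x",np.percentile(q[:,0],[0,2,50,98,100]),"y",np.percentile(q[:,1],[0,2,50,98,100]),rect(q))
E
```

```text
blk 2793 top z 0.017270477424848267 floor -0.0006956059320036078 (array([ 0.4851, -0.2756]), array([64.9, 78.2]), 24.4) [ 0.48228968 -0.26828748  0.01722925]
bar 785 top z 0.012311918970600504 floor -0.00094654130911596 (array([0.4905, 0.2687]), array([19.3, 62. ]), 65.4) [0.49020981 0.26918709 0.01228325]
plate z 0.007393760911992658 (array([0.5099, 0.0608]), array([263.7, 235.7]), 7.1)
floor -0.0012657653059818738
back 3844 z [0.03848822 0.32810148 0.34118658] x [0.02000178 0.02010494 0.02501057 0.05074723 0.05228402] y [-0.07498385 -0.06123637  0.01860492  0.04075213  0.05034282] (array([ 0.0361, -0.0124]), array([ 32.1, 125.3]), 0.2)
side 696 z [0.01887327 0.02123782 0.02255142] x [-0.06191959 -0.06048613 -0.01694364  0.02522255  0.02677683] y [0.04737307 0.04960152 0.05496012 0.06318548 0.06455827] (array([-0.0173,  0.0563]), array([16.4, 88.7]), 87.4)
```

```bash
python3 - <<'E'
from h import *
P=cloud("plate"); a=.12; R=np.array([[np.cos(a),-np.sin(a)],[np.sin(a),np.cos(a)]])
L=(P[:,:2]-[.5437,.0467])@R; z=P[:,2]
m=(np.abs(z-.0395)<.004)&(np.abs(L[:,0]-.045)<.03)&(np.abs(L[:,1]+.012)<.07)
q=L[m]; print("back top",m.sum(),np.median(z[m]),np.percentile(q[:,0],[0,2,10,50,98]),rect(q))
for lo in (-.06,-.03,0,.03): 
    k=(q[:,1]>lo)&(q[:,1]<lo+.02); print(lo,np.percentile(q[k,0],[0,3,50,97,100]).round(4))
x,y=.4823,-.2688
manip.set_gripper(1.0,60)
manip.move_ptp(np.array([x,y,.09]),rot(.42)); manip.move_l(np.array([x,y,-.002]),max_speed=.12)
print("before",manip.current_force(),manip.current_ee_pos())
manip.set_gripper(0.0,60); print("grip",manip.current_grip_width(),manip.current_force())
manip.move_l(np.array([x,y,.10]),max_speed=.15); manip.dwell(.2)
print("lift",manip.current_grip_width(),manip.current_force(),manip.current_time())
E
```

```text
back top 865 0.039343478001920805 [0.04041335 0.04176617 0.04231572 0.04633886 0.05161722] (array([ 0.0463, -0.0126]), array([ 11.7, 124.8]), 0.2)
-0.06 [0.042  0.0421 0.0466 0.0515 0.0521]
-0.03 [0.0419 0.0421 0.0466 0.0516 0.0519]
0 [0.0404 0.0413 0.046  0.0513 0.0521]
0.03 [0.0404 0.0419 0.0462 0.0513 0.0518]
before [ 0.35733463  0.19592419 -0.48974671] [ 0.48278813 -0.26912973 -0.00121786]
grip 0.7423177513862946 [-2.30983743  1.90029352  8.82695032]
lift 0.7424987859766146 [-0.25843253  0.18459214 -5.82492903] 9.7
```

```bash
cat >> h.py <<'E'
A=.12; O=np.array([.5437,.0467]); XB=.0420; YS=.0497
ux=np.array([np.cos(A),np.sin(A)]); uy=np.array([-np.sin(A),np.cos(A)])
def W(px,py,z): return np.array([*(O+px*ux+py*uy),z])
def pl(): p=manip.current_ee_pos(); d=p[:2]-O; return np.array([d@ux,d@uy,p[2]])
def F(n=4):
    f=[]
    for _ in range(n): f.append(manip.current_force()); manip.dwell(.01)
    f=np.mean(f,0); return np.array([f[:2]@ux,f[:2]@uy,f[2]])
E
python3 - <<'E'
from h import *
T=rot(A); x,y=XB-.0585,YS-.0395
manip.move_ptp(W(x,y,.10),T); f0=F(); print(f0)
manip.move_l(W(x,y,.013),max_speed=.12); print(F(),pl())
for z in np.arange(.011,.004,-.001):
    manip.move_l(W(x,y,z),max_speed=.03); f=F(); print(round(z,4),f.round(2),pl().round(4))
    if f[2]-f0[2]>3: break
manip.set_gripper(.9); print(manip.current_grip_width(),F(),manip.current_time())
manip.move_l(W(x,y,.07),max_speed=.15)
manip.move_l(W(x,y,.20),max_speed=.25); manip.dwell(.2); ortho("wrist","p1",.54,.05,.026,.11,2500); print(manip.current_time())
E
```

```text
[ 0.06903046 -0.06251287 -5.57570255]
[ 0.25729122 -0.11649142 -5.83275828] [-0.01596855  0.01005568  0.01372162]
0.011 [ 0.29 -0.59 -5.46] [-0.0164  0.0102  0.0113]
0.01 [-0.17  0.23 -5.82] [-0.0165  0.0102  0.01  ]
0.009 [-0.29  0.41 -6.2 ] [-0.0165  0.0102  0.009 ]
0.008 [ 0.03  0.04 -5.23] [-0.0165  0.0102  0.008 ]
0.007 [-1.46  0.49 -0.63] [-0.0164  0.0102  0.0072]
0.9018580338384948 [-0.31306761 -0.46329257 -0.11545002] 13.625
15.1083
```

View pics/p1.png

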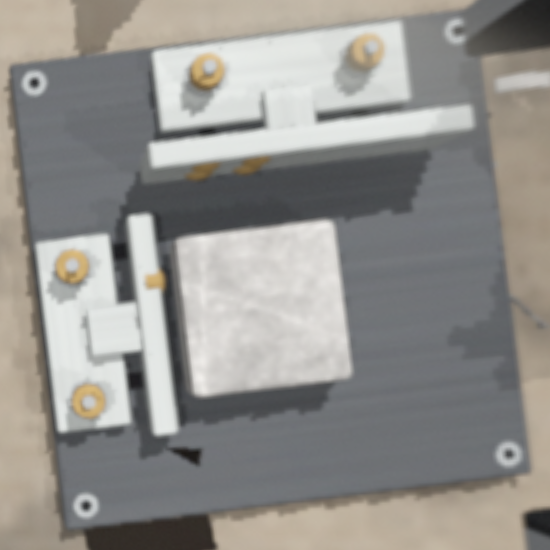

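The block lies square on the plate, with its corners at (177,238), (333,222), (352,377) and (197,397). That leaves about 8 mm to the side jaw and about 26 mm to the back jaw. Now a gentle push home.

```bash
cat >> h.py <<'E'
def push(axis,start,near,far,other,z,step,thr,verbose=True):
    """advance TCP along plate axis (0=x,1=y) from start, smooth to near, then steps till |force|>thr"""
    P=lambda s: W(s,other,z) if axis==0 else W(other,s,z)
    f0=F(6)[axis]; manip.move_l(P(near),max_speed=.04); print("near",(F()-0).round(2),"f0",round(f0,2)); s=near
    hit=False
    while s<far:
        s+=step; manip.move_l(P(s),max_speed=.02); f=F(4)[axis]-f0
        if verbose: print(round(s*1000,2),round(f,1),end="; ")
        if f<-thr: hit=True; break
    print("\nhit",hit,pl().round(4),"t",manip.current_time()); return s,P
E
python3 - <<'E'
from h import *
manip.set_gripper(0,20); y=.0102; x0=-.078
manip.move_l(W(x0,y,.06),max_speed=.25); manip.move_l(W(x0,y,.012),max_speed=.12)
s,P=push(0,x0,-.044,-.030,y,.012,.0004,4.)
manip.move_l(P(s-.008),max_speed=.05); print(F(),manip.current_time())
E
```

```text
near [-0.19  0.36 -0.06] f0 0.28
-43.6 -1.2; -43.2 -3.1; -42.8 -2.9; -42.4 -2.7; -42.0 -2.8; -41.6 -2.1; -41.2 -2.3; -40.8 -2.4; -40.4 -2.2; -40.0 -2.2; -39.6 -2.0; -39.2 -2.3; -38.8 -2.5; -38.4 -2.0; -38.0 -2.5; -37.6 -1.8; -37.2 -2.4; -36.8 -3.1; -36.4 -4.8; 
hit True [-0.0366  0.0102  0.012 ] t 23.5917
[-0.0388754  -0.33321522  0.27136393] 23.9333
```

```bash
python3 - <<'E'
from h import *
x=.010; y0=-.045
manip.move_l(W(-.048,.0102,.05),max_speed=.2); manip.move_l(W(x,y0,.05),max_speed=.25); manip.move_l(W(x,y0,.012),max_speed=.15)
s,P=push(1,y0,-.0285,-.020,x,.012,.0005,4.5)
manip.move_l(P(s-.008),max_speed=.08)
E
```

```text
near [ 0.07 -0.33 -0.61] f0 0.03
-28.0 -0.1; -27.5 -0.9; -27.0 -1.8; -26.5 -4.6; 
hit True [ 0.0101 -0.0267  0.012 ] t 26.9167
```

```bash
python3 - <<'E'
from h import *
y=.0172; x0=-.048
manip.move_l(W(.010,-.04,.045),max_speed=.2); manip.move_l(W(x0,y,.045),max_speed=.25); manip.move_l(W(x0,y,.012),max_speed=.15)
s,P=push(0,x0,-.0375,-.030,y,.012,.0004,5.)
manip.move_l(P(s-.010),max_speed=.08)
manip.move_l(W(-.05,y,.17),max_speed=.3); manip.dwell(.15); ortho("wrist","p2",.56,.055,.026,.075,3600); print(manip.current_time())
P=cloud("p2"); L=np.column_stack([(P[:,:2]-O)@ux,(P[:,:2]-O)@uy,P[:,2]])
T=L[(np.abs(L[:,2]-.0253)<.0025)&(L[:,0]<.0405)&(L[:,0]>-.04)&(L[:,1]<.0485)&(L[:,1]>-.035)]
print(len(T),np.median(T[:,2]),np.percentile(T[:,0],[1,50,99]),np.percentile(T[:,1],[1,50,99]),rect(T))
E
```

```text
near [-0.28 -0.04  0.25] f0 0.3
-37.1 -0.1; -36.7 -0.9; -36.3 -3.6; -35.9 -6.3; 
hit True [-0.0366  0.0172  0.0119] t 29.9583
31.1083
4108 0.02534936746874102 [-0.02215688  0.0087325   0.03983812] [-0.01417646  0.0188864   0.04804647] (array([0.0087, 0.0168]), array([63.4, 63.4]), 0.0)
```

View pics/p2.png

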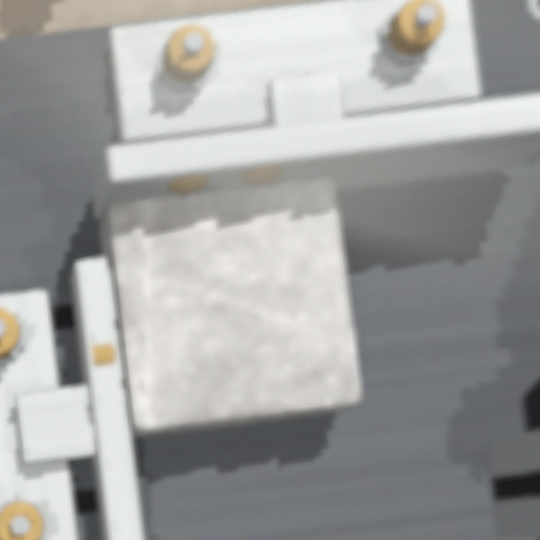

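The block sits against both fences. Its back edge, (107,208) to (333,180), meets the back jaw at yaw 0.123. The side button at (104,353) no longer stands proud of its jaw face. Now the bar.

```bash
python3 - <<'E'
from h import *
b=np.array([.4903,.2687]); 
manip.move_ptp(np.array([*b,.08]),rot(1.145)); manip.set_gripper(.5,30); manip.move_l(np.array([*b,.003]),max_speed=.1)
f0=F(); manip.set_gripper(0,30); print("grip",manip.current_grip_width(),F().round(2))
manip.move_l(np.array([*b,.11]),max_speed=.2); manip.dwell(.1); print("lift",manip.current_grip_width(),(F(8)-f0).round(2),manip.current_time())
x,y=.008,.0172
manip.move_ptp(W(x,y,.11),rot(A)); manip.dwell(.1); f0=F(8); print(f0)
manip.move_l(W(x,y,.034),max_speed=.12); manip.dwell(.15)
for z in np.arange(.032,.026,-.001):
    manip.move_l(W(x,y,z),max_speed=.03); f=F(); print(round(z,4),f.round(2),pl().round(4))
    if f[2]-f0[2]>2: break
manip.set_gripper(.33); print(manip.current_grip_width(),F().round(2),manip.current_time())
manip.move_l(W(x,y,.07),max_speed=.1)
manip.move_l(W(-.03,y,.17),max_speed=.3); manip.dwell(.15); ortho("wrist","p3",.56,.055,.039,.075,3600); print(manip.current_time())
P=cloud("p3"); L=np.column_stack([(P[:,:2]-O)@ux,(P[:,:2]-O)@uy,P[:,2]])
T=L[(np.abs(L[:,2]-.0383)<.0025)&(np.abs(L[:,0]-.008)<.02)&(np.abs(L[:,1]-.017)<.045)]
print(len(T),np.median(T[:,2]),rect(T))
E
```

```text
grip 0.2101077306343426 [-1.29  0.18  5.91]
lift 0.2157417928946038 [-0.28  0.25 -0.76] 34.675
[-0.04579519  0.12226792 -1.19477489]
0.032 [-0.41 -0.15 -0.91] [0.008  0.0172 0.0321]
0.031 [-0.39 -0.33 -1.22] [0.008  0.0172 0.0309]
0.03 [-0.11 -0.17 -1.15] [0.008  0.0172 0.0299]
0.029 [-3.19  0.27  8.16] [0.0081 0.0172 0.0297]
0.33066151048723014 [-0.15 -0.17 -0.5 ] 38.0667
39.3333
1323 0.03843574725545278 (array([0.0084, 0.0173]), array([19.2, 61.6]), 0.1)
```

View pics/p3.png

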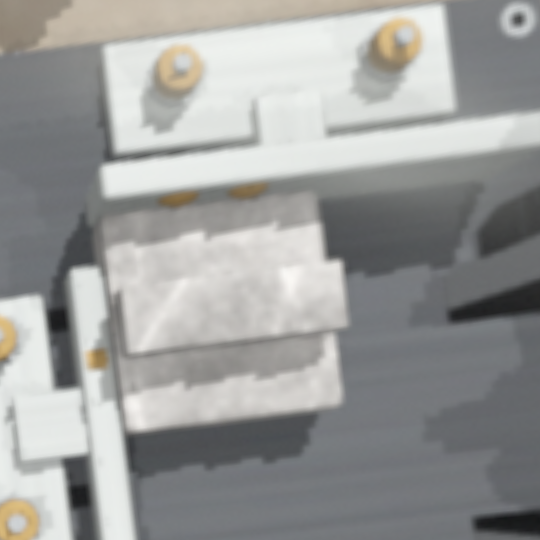

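The bar lies flat on the block, measured centred at plate (8.4, 17.3) mm and square to 0.1°. Now I'll push it to the back fence.

```bash
python3 - <<'E'
from h import *
manip.set_gripper(0,20); y=.0172; x0=-.026
manip.move_l(W(x0,y,.06),max_speed=.25); manip.move_l(W(x0,y,.0298),max_speed=.1)
s,P=push(0,x0,.0065,.015,y,.0298,.0005,4.)
manip.move_l(P(s-.010),max_speed=.06)
manip.move_l(W(-.03,y,.17),max_speed=.3); manip.dwell(.15); ortho("wrist","p4",.56,.055,.039,.075,3600); print(manip.current_time())
P=cloud("p4"); L=np.column_stack([(P[:,:2]-O)@ux,(P[:,:2]-O)@uy,P[:,2]])
T=L[(np.abs(L[:,2]-.0383)<.0025)&(L[:,0]<.0415)&(L[:,0]>.01)&(np.abs(L[:,1]-.017)<.045)]
print(len(T),rect(T))
m=(np.abs(L[:,2]-.0253)<.0025)&(L[:,0]<.0405)&(L[:,0]>-.04)&(L[:,1]<.0485)&(L[:,1]>-.035); print(np.percentile(L[m,0],1),np.percentile(L[m,1],[1,99]))
m=(np.abs(L[:,2]-.0395)<.004)&(L[:,1]<-.03)&(L[:,1]>-.07)&(L[:,0]>.03)&(L[:,0]<.07); print("jaw front",np.percentile(L[m,0],[3,50,97]))
E
```

```text
near [ 0.15 -0.24  0.51] f0 0.38
7.0 -1.0; 7.5 -1.2; 8.0 -1.2; 8.5 -1.0; 9.0 -0.8; 9.5 -1.1; 10.0 -0.8; 10.5 -1.9; 11.0 -4.2; 
hit True [0.0106 0.0172 0.0297] t 44.3583
45.5
1299 (array([0.0322, 0.0174]), array([18.6, 62. ]), 0.0)
-0.02218734291130098 [-0.01423295  0.04811276]
jaw front [0.04215011 0.0465605  0.05144876]
```

View pics/p4.png

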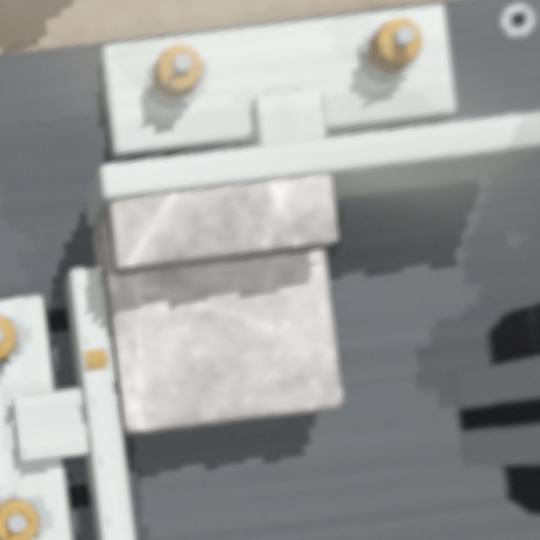

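The bar is against the back fence, from (108,200) to (335,178), and its ends are about level with the block. Its stop does imply a fence face 1.2 mm deeper than the block's stop did. That could be finger taper or a block not quite seated. There is time left, so I'll press both block sides again, a little higher on the finger.

```bash
python3 - <<'E'
from h import *
x=.005; y0=-.036
manip.move_l(W(x,y0,.06),max_speed=.3); manip.move_l(W(x,y0,.017),max_speed=.15)
s,P=push(1,y0,-.0275,-.021,x,.017,.0004,6.5)
manip.move_l(P(s-.008),max_speed=.1)
y=.0172; x0=-.046
manip.move_l(W(x,-.036,.045),max_speed=.25); manip.move_l(W(x0,y,.045),max_speed=.3); manip.move_l(W(x0,y,.017),max_speed=.15)
s,P=push(0,x0,-.0372,-.030,y,.017,.0004,7.)
manip.move_l(P(s-.010),max_speed=.1)
manip.move_l(W(-.03,y,.17),max_speed=.35); manip.dwell(.1); ortho("wrist","p5",.56,.055,.039,.075,3600); print(manip.current_time())
P=cloud("p5"); L=np.column_stack([(P[:,:2]-O)@ux,(P[:,:2]-O)@uy,P[:,2]])
T=L[(np.abs(L[:,2]-.0383)<.0025)&(L[:,0]<.0415)&(L[:,0]>.01)&(np.abs(L[:,1]-.017)<.045)]
print(len(T),rect(T))
m=(np.abs(L[:,2]-.0253)<.0025)&(L[:,0]<.0405)&(L[:,0]>-.04)&(L[:,1]<.0485)&(L[:,1]>-.035); print(np.percentile(L[m,0],1),np.percentile(L[m,1],[1,99]))
m=(np.abs(L[:,2]-.0395)<.004)&(L[:,1]<-.03)&(L[:,1]>-.07)&(L[:,0]>.03)&(L[:,0]<.07); print("jaw front",np.percentile(L[m,0],[3,50,97]))
E
```

```text
near [-0.36  0.32  0.36] f0 0.26
-27.1 -0.2; -26.7 -1.6; -26.3 -5.5; -25.9 -8.4; 
hit True [ 0.005  -0.0267  0.017 ] t 48.0833
near [-0.19 -0.21 -0.12] f0 0.13
-36.8 -0.4; -36.4 -0.0; -36.0 -0.1; -35.6 -0.6; -35.2 -2.5; -34.8 -5.3; -34.4 -7.0; -34.0 -8.5; 
hit True [-0.0352  0.0172  0.0168] t 52.0333
53.025
1297 (array([0.032 , 0.0175]), array([18.8, 61.8]), 0.0)
-0.022323258759026257 [-0.01429402  0.04808264]
jaw front [0.04194308 0.04632816 0.05130255]
```

View pics/p5.png

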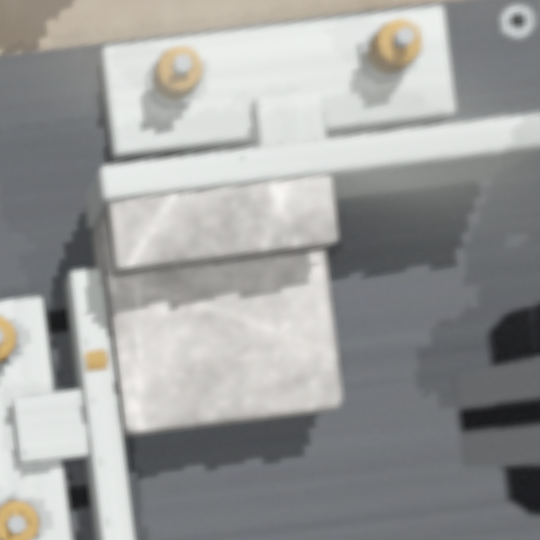

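Nothing moved under the firmer presses. The block's back stop now gives the same fence face as the bar's (44.1 mm), so the difference came from finger taper. The arm is clear, so I'll hand it in.

```bash
python3 - <<'E'
from h import *
print(pl(),manip.current_time()); manip.sign_off()
E
```

```text
[-0.0305564   0.01726532  0.16881868] 53.025
the job is handed in; nothing more can be done
```

I set the block on the plate and pushed it home against both fences. Then I laid the bar on top, pushed it against the back fence, and handed the job in at 53 s with the arm clear.

**Block:** Gentle pushes brought it home, and I pressed both sides again at the end. It met a firm stop each time and did not move. The highest push I measured was about 8.5 N, under the 15 N at which a fence slips.

**Bar:** It lies square to the back fence within about 0.1°, measured by depth. It is centred on the block to within about 0.5 mm, so its ends are about level with the block's sides.

**Fences:** The back jaw's face measured 42.1 mm before the last presses and 41.9 mm after, so it had not shifted within camera accuracy. I did not measure the side jaw again afterwards, but the block stopped at the same place on that side both times.

**Disagreement:** The first block push put the back fence face at 42.9 mm, while the bar push put it at 44.1 mm. Pressing the block again higher on the finger also gave 44.1 mm, so I put it down to finger taper. Touch still reads about 2 mm deeper than the camera, which I put down to calibration and finger thickness.

**Not seen directly:** The block and bar hide the four back buttons, so I judge them pressed from the firm stops and flush edges. The side button looked flush in the pictures.

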